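# Free the jammed baking plate from the arepa maker

## Task

The arepa maker's baking plate has been put in crooked: it lies twisted and tilted in the well, with its corners jammed under the two rails. Turn the plate by its blue handle until it lies square and flat in the well, then lift it out between the rails and set it down, without dropping it, flat on the middle of the bamboo trivet and let go. Leave the other things on the counter, and the trivet, where they are.

Things in the scene. Friction and masses are not known exactly. Their poses are not given: they have to be found in the camera images.
- plate: Loose grey aluminium baking plate, 140 (its x) x 80 (its y) x 10 mm, about 0.35 kg, with two dark round moulds. Origin: centre of its underside; z up. At the start it lies 0.5 to 0.63 rad counter-clockwise (seen from above) off the maker's x axis and tilted about 0.08 rad, a corner riding on the ledge. Square: its x lies along the maker's x (either way round).
- handle (a point): Middle of the plate's fixed blue handle bar, 59 mm above the plate's origin; axes as the plate's. The bar is 72 mm long in x, 16 mm thick in y (grip across this) and 26 mm high, from 46 to 72 mm above the plate's underside, on two thin posts.
- maker: Fixed red electric arepa maker, 222 (x) x 200 (y) mm; rim 81 mm high. Origin: centre of its underside, on the counter; z up. Two aluminium rails along x overhang the +y and -y sides of its well by 30 mm each: undersides 73 mm, tops 81 mm above the origin. The opening between them, centred, is 90 mm wide: the squared plate passes with 5 mm to spare on each side.
- well (a point): Centre of the well's flat floor, 45 mm above the maker's origin; axes as the maker's. The well is 172 mm long in x, 150 mm wide in y (under the rails) and 36 mm deep from the rim. The squared plate, centred here, lies flat on the floor.
- ledge (a point): Middle of the top of the ledge that lies on the well floor under the +y rail: 10 mm high, along all of x, from y = 47 to 75 mm in the maker's frame; axes as the maker's.
- lid_top (a point): Top edge of the maker's red lid, which is fixed open at its -y side: hinged 108 mm from the centre and 75 mm up, leaning 30 degrees outwards, 222 mm wide in x. This point is 270 mm above the counter; axes as the maker's.
- trivet: Loose square bamboo trivet, 180 x 180 x 14 mm, 0.4 kg, lying on the counter. Origin: centre of its underside; top 14 mm above it; z up.
- scraper: Yellow plastic scraper lying on the counter, 160 x 85 x 12 mm. Bystander. Origin: underside, where handle (to -x) meets blade.
- ramekin: White ceramic ramekin, 86 mm across, 48 mm high. Bystander. Origin: centre of its underside.
- grinder: Stainless steel pepper grinder, 56 mm across, 183 mm high. Bystander. Origin: centre of its underside.
- jar: Amber glass jar with brass lid, 76 mm across, 110 mm high. Bystander. Origin: centre of its underside.
- mug: Terracotta mug, 80 mm across, 90 mm high. Bystander. Origin: centre of its underside.
There are look-alikes about, which are no part of the job. What is shaped like the plate but green, pink or purple is not meant.

How it is judged:
On the way, in this order (a step that is already met when the one before it is completed fails the run):
1. the plate lies square (within 0.12 rad) and flat (tilt under 0.06 rad), low in the well (angle between the x axis of plate and the x axis of maker, either way round below 0.12 rad and angle between plate's own z axis and vertical below 0.06 rad and z of plate in the frame of maker below 0.065 m and horizontal distance between plate and maker below 0.03 m), for 0.2 s.
2. the plate is lifted clear above the maker's rim (z of plate in the frame of maker above 0.085 m and angle between plate's own z axis and vertical below 0.5 rad), for 0.1 s.
At the end, for the whole second after the job is handed in: The plate lies flat (tilt under 0.06 rad), right way up and at rest on the trivet's top, its centre within 40 mm of the trivet's centre, released; the trivet is within 40 mm of where it was (horizontal distance between plate and trivet below 0.04 m and z of plate in the frame of trivet between 0.009 and 0.019 m and angle between plate's own z axis and vertical below 0.06 rad and linear speed of plate below 0.02 m/s and angular speed of plate below 0.2 rad/s and distance of trivet from where it was at the start of the episode below 0.04 m); the robot touches nothing.
It fails at once if a bystander is moved more than 30 mm (distance of any of scraper, ramekin, grinder, jar, mug from where it was at the start of the episode above 0.03 m).
It fails at once if the plate is dropped: out of the fingers while more than 30 mm above the trivet's top, near or over the trivet (contact force between the fingers and plate below 0.05 N and z of plate in the frame of trivet above 0.044 m and horizontal distance between plate and trivet below 0.15 m).
It also fails if it takes over 48 s, if anything falls off the work surface, if the arm or the gripper's body presses on something with over 40 N, if the wrist force passes 120 N, or if a joint passes its speed limit or range.

## Robot

A 6-joint arm with a two-finger parallel gripper is mounted at the origin on the work surface. World frame = base frame: x ahead of the robot, y to its left, z up, the work surface at z = 0. Lengths are in m, angles in rad, forces in N, time in s.
With the tool pointing down it reaches from about 0.325 to 0.9 m from the base axis. Payload 6.1 kg.
Tool frame: the origin (TCP) lies midway between the tips of the shut fingers; the grasp point (between the pads) lies 19 mm behind it; z points along the fingers, y is the line along which they close (so a half turn about z gives the same grasp; the last joint's range is limited). The gripper opens to 85 mm and grips with 20 to 120 N. Pads are 22 mm wide; open, the fingers measure 114 mm over their backs; the gripper's body (76 mm by 85 mm) begins 54 mm behind the grasp point. The pads swing forward as they close: fully open they stand 13 mm farther back than shut.
Start: joints at [1.074, 0.22, 1.526, -0, 1.395, -0.126], TCP at [0.226, 0.583, 0.21] pointing down, gripper open.
Joint ranges: [-2.98, 2.98], [-0.91, 2.08], [0.09, 2.57], [-1.24, 4.39], [0.2, 2.65], [-2.68, 2.68]. Speed limits (rad/s): [2.57, 2.57, 3.01, 3.14, 3.14, 3.14].

## Interface

Orientations are given as [roll, pitch, yaw] about the fixed x, y, z axes, in that order (R = Rz(yaw) Ry(pitch) Rx(roll)).
In Python, from plant import movep, move_l, set_joints, gripper_to, hold, inverse_kinematics, observe, get_image, get_calibration, Unreachable, job_done gives the robot as it stands. Calls block until the motion is done:
- movep(position, orientation): joint-space move of the TCP to a pose.
- move_l(position, feed=0.15, rotation=None, max_force=None): straight line of the TCP; rotation=None keeps the orientation; feed is the mean speed in m/s. With max_force (N) it stops when the force on the tool has changed by that much, and returns True; else False.
- set_joints(angles): joint-space move.
- gripper_to(opening, f_grip=None): finger opening in m; f_grip is the grip in N (None keeps the last); returns when the fingers have stopped.
- hold(seconds).
- inverse_kinematics(position, orientation): joint angles nearest the present ones, or None.
- observe(): the state.
- get_image(name): name is "scene" or "top" or "wrist"; returns (picture, depth): 480x640x3 uint8, red, green, blue; 480x640 float32, m along the optical axis (not along the pixel's ray), 0 where there is no reading.
- get_calibration(name): a dict with "intrinsics" (3x3 intrinsics, pixels), "world_from_camera" (4x4, takes a point from camera to world coordinates). Camera axes: x right, y down, z forward; pixel columns grow to the right and rows downward; lengths in m; the calibration is good to about 2 mm. A picture is of the moment at which its call begins: read the wrist's pose just before it. get_calibration takes no time and is no camera call; for the wrist camera it gives the pose at the moment of the call.
A pose or a line that the arm cannot do raises Unreachable and nothing moves.
- job_done(): hands the job in; it is judged then, once.
The state is a dict: "time_s": time; "q": joint angles; "joint_velocities": joint speeds; "joint_torque": joint torques, N m; "eef_pos": TCP position; "tcp_rot": TCP orientation; "ft_force": force on the tool from outside, world axes, zero at the start; "torque": the same for the moment, N m; "opening": finger opening in m; "grasp_force": force on a finger pad.
Only numpy, scipy, OpenCV 4.12 (cv2) and the standard library are available. Lean on these libraries where they do the work, as an engineer would, in place of code of your own. Each camera call takes 0.05 s, during which the arm holds its last target. There are 200 camera calls.

## Working session

There is one attempt and no reset: what is moved stays moved. The work goes in short steps, each a Python script; the robot and the scene stay as the last script left them, time stands still between calls to the robot, and variables do not carry over. Pictures are saved under pics/ and viewed, at most 10 in all, crops included, and the job is handed in when it is done.

```bash
ls; mkdir -p pics
python3 - <<'E'
from plant import *
import cv2,numpy as np
for n in("top","scene"):
    p,d=get_image(n);c=get_calibration(n)
    cv2.imwrite(f"pics/{n}0.png",p[:,:,::-1]);np.savez(f"{n}0.npz",p=p,d=d,K=c["intrinsics"],T=c["world_from_camera"])
    print(n,np.round(c["world_from_camera"],3).tolist())
print(observe()["time_s"])
E
```

```text
pics
top [[0.021, -0.997, 0.081, 0.463], [-1.0, -0.022, -0.002, 0.029], [0.004, -0.081, -0.997, 1.384], [0.0, 0.0, 0.0, 1.0]]
scene [[0.841, 0.441, -0.313, 0.931], [0.541, -0.682, 0.492, -0.591], [0.003, -0.583, -0.812, 1.194], [0.0, 0.0, 0.0, 1.0]]
0.1
```

View pics/top0.png

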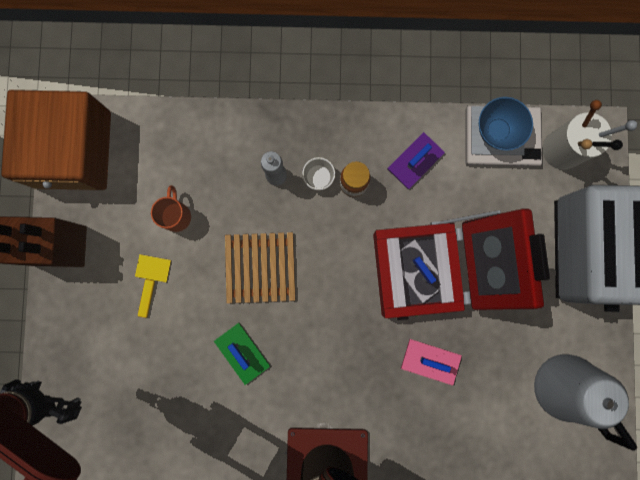

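View pics/scene0.png

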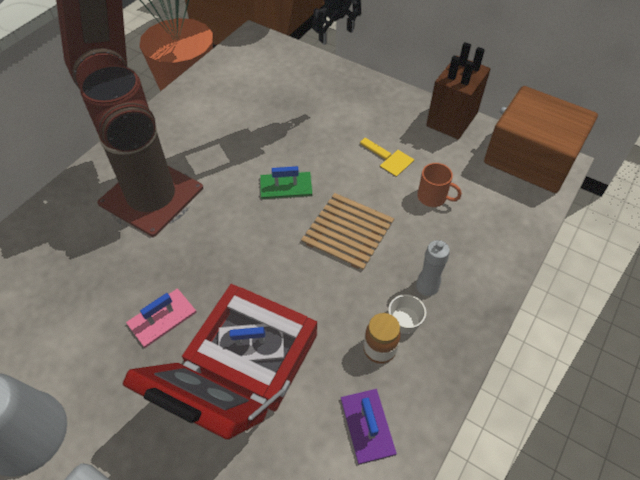

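The meant plate is the grey one in the red maker at top px (420,270). The look-alikes are green (242,353), pink (435,363) and purple (417,160), and they're excluded by colour. The trivet is at (261,268). Next I'll measure and confirm with an enlarged crop.

```bash
cat > h.py <<'E'
import cv2,numpy as np
def cloud(p,d,K,T):
    v,u=np.mgrid[:480,:640]
    P=np.stack([(u-K[0,2])/K[0,0]*d,(v-K[1,2])/K[1,1]*d,d],-1)
    return P@T[:3,:3].T+T[:3,3]
def rect(P):
    (c,s,a)=cv2.minAreaRect((P[:,:2]*1000).astype(np.float32))
    return np.round(c,1),np.round(s,1),round(a,1)
E
python3 - <<'E'
from h import *
f=np.load("top0.npz");p,d=f["p"],f["d"];W=cloud(p,d,f["K"],f["T"])
hsv=cv2.cvtColor(p,cv2.COLOR_RGB2HSV);H,S,V=[hsv[...,i].astype(int) for i in range(3)]
def m(x0,x1,y0,y1):
    k=np.zeros((480,640),bool);k[y0:y1,x0:x1]=1;return k&(d>0)
z=W[...,2]
# trivet
k=m(215,305,225,310)&(z>.008)&(z<.022)&(S>60);print("trivet",rect(W[k]),np.median(z[k]))
mk=m(365,470,215,325)
b=mk&(abs(H-112)<12)&(S>120)&(V>60);print("handle",b.sum(),rect(W[b]),np.percentile(z[b],[5,50,95]))
t=b&(z>.105);print("handle top",t.sum(),rect(W[t]),W[t].mean(0))
rim=mk&(z>.072)&(z<.09);red=rim&(S>120)&((H<8)|(H>172))
print("rim",rect(W[rim]),np.median(z[rim]))
for n,(a,c) in dict(L=(383,402),R=(436,458)).items():
    r=m(a,c,230,312)&rim&(S<60)&(V>150);print("rail",n,r.sum(),rect(W[r]),np.median(z[r]))
print("plate z",np.percentile(z[mk&(z<.072)&(z>.03)],[5,50,95]))
cv2.imwrite("pics/crop0.png",cv2.resize(p[215:325,365:475,::-1],None,fx=5,fy=5,interpolation=cv2.INTER_CUBIC))
E
```

```text
trivet (array([513.1, 187. ]), array([179.9, 179.9]), 3.4) 0.014572185762845913
handle 235 (array([ 507.5, -228.3]), array([82. , 21.2]), 43.4) [0.10647391 0.12196801 0.12744264]
handle top 226 (array([ 511.3, -225. ]), array([71.7, 16.9]), 37.8) [ 0.51096762 -0.22388096  0.12112961]
rim (array([ 517.5, -229.9]), array([229. , 221.3]), 7.0) 0.08143791270710898
rail L 705 (array([ 504.8, -160.7]), array([168.4,  29.1]), 6.7) 0.081529870030844
rail R 756 (array([ 519.3, -280.6]), array([168. ,  29.8]), 6.7) 0.08136884419544932
plate z [0.04226442 0.05810532 0.06725919]
```

View pics/crop0.png

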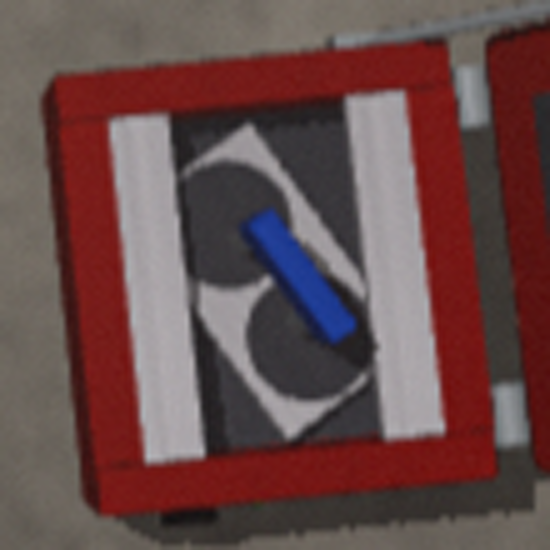

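The crop confirms it: the grey plate with two dark moulds and a blue handle sits under the rails. The handle spans about (420,257) to (434,282) in the top image. Maker centre is about (0.512,-0.221) with yaw 0.12. Next I'll take a closer look with the wrist camera from above.

```bash
cat >> h.py <<'E'
def wristview(name):
    from plant import get_image,get_calibration
    c=get_calibration("wrist");p,d=get_image("wrist")
    cv2.imwrite(f"pics/{name}.png",p[:,:,::-1]);np.savez(name+".npz",p=p,d=d)
    return p,d,cloud(p,d,c["intrinsics"],c["world_from_camera"])
def measure(p,d,W):
    hsv=cv2.cvtColor(p,cv2.COLOR_RGB2HSV);H,S,V=[hsv[...,i].astype(int) for i in range(3)]
    z=W[...,2];C=np.array([.512,-.2206]);a=.119
    q=W[...,:2]-C;mx=q@[np.cos(a),np.sin(a)];my=q@[-np.sin(a),np.cos(a)]
    ok=(d>0)&(abs(mx)<.085)
    for s in(1,-1):
        r=ok&(abs(my*s-.06)<.02)&(abs(z-.081)<.004)&(S<60)&(V>110);print("rail",s,r.sum(),rect(W[r]),np.median(z[r]))
    b=ok&(abs(my)<.06)&(abs(H-112)<12)&(S>120)&(z>.1)
    print("handle",b.sum(),rect(W[b]),np.percentile(z[b],[5,50,95]))
    pl=ok&(abs(my)<.043)&(S<50)&(V>110)&(z>.047)&(z<.072)
    pl=cv2.erode(pl.astype(np.uint8),np.ones((5,5)))>0
    X=W[pl]
    for _ in range(3):
        c=X.mean(0);n=np.linalg.svd(X-c,full_matrices=False)[2][2];n*=np.sign(n[2]);e=(X-c)@n;X=X[abs(e)<.002]
    print("plate",len(X),"n",n.round(3),"c",c.round(4),"std",e.std())
E
python3 - <<'E'
from plant import *
from h import *
import math
movep([.45,-.21,.36],[math.pi,0,.119])
hold(.3)
o=observe();print(o["time_s"],o["eef_pos"],o["q"])
measure(*wristview("w1"))
E
```

```text
3.3417 [ 0.45013013 -0.20978079  0.35993794] [-5.95070493e-01 -1.45808531e-01  1.62702840e+00  1.92142220e-05
  1.66047487e+00  8.56231459e-01]
rail 1 4367 (array([ 504.9, -161.2]), array([169.5,  30.1]), 6.7) 0.08041834838661854
rail -1 4390 (array([ 519.1, -280.3]), array([169.6,  30.5]), 6.6) 0.08036698918933269
handle 1289 (array([ 497. , -227.5]), array([109. ,  88.1]), 81.6) [0.11498968 0.12183644 0.46325524]
plate 1149 n [ 0.011 -0.086  0.996] c [ 0.5208 -0.2197  0.0603] std 0.0008085664120961181
```

View pics/w1.png

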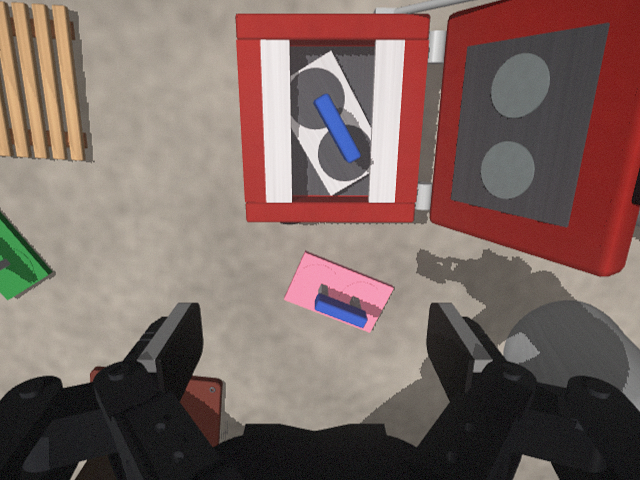

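The wrist view shows the handle from (318,97) to (357,160), with rails on both sides and no obstacles around. I'll refine the handle fit (stray gripper pixels spoiled it), then grasp.

Run:
```python
from plant import *
from h import *
c=get_calibration("wrist");f=np.load("w1.npz");p,d=f["p"],f["d"];W=cloud(p,d,c["intrinsics"],c["world_from_camera"])
hsv=cv2.cvtColor(p,cv2.COLOR_RGB2HSV).astype(int);z=W[...,2]
b=(abs(hsv[...,0]-112)<12)&(hsv[...,1]>120)&(z>.1)&(z<.14);b[:80]=0;b[175:]=0;b[:,:290]=0;b[:,380:]=0
X=W[b];print(len(X),rect(X))
n=np.array([.011,-.086,.996]);n/=np.linalg.norm(n)
e=X@n;top=X[e>np.percentile(e,90)-.004]
r=rect(top);print("top",len(top),r,np.percentile(top[:,2],[5,50,95]))
t=np.array([r[0][0]/1e3,r[0][1]/1e3,np.median(top[:,2])])
print("handle",t-.013*n,"plate origin",t-.072*n)
```

```text
1187 (array([ 512.5, -225.6]), array([71.6, 16.7]), 37.1)
top 1081 (array([ 513.1, -225.9]), array([71. , 15.5]), 37.0) [0.11968808 0.12185748 0.12397823]
handle [ 0.51295697 -0.22478174  0.10890646] plate origin [ 0.51230782 -0.21970655  0.05012873]
```

```bash
cat >> h.py <<'E'
from scipy.spatial.transform import Rotation as Ro
RT=Ro.from_euler("x",np.pi)          # tool in plate frame: z down
OFF=np.array([0,0,.059-.019])        # TCP in plate frame
MK=np.array([.512,-.2208,0]);MY=.1165
def pose(o,R): return (np.array(o)+R.apply(OFF)).tolist(), (R*RT).as_euler("xyz").tolist()
def st(msg=""):
    from plant import observe
    o=observe();print(msg,round(o["time_s"],2),np.round(o["eef_pos"],4),np.round(o["ft_force"],1),"op",round(o["opening"],4),"gf",np.round(o["grasp_force"],1))
E
python3 - <<'E'
from plant import *
from h import *
n=np.array([.011,-.086,.996]);n/=np.linalg.norm(n)
x=np.array([np.cos(.646),np.sin(.646),0]);x-=x@n*n;x/=np.linalg.norm(x)
R=Ro.from_matrix(np.c_[x,np.cross(n,x),n])
P,E=pose([.5123,-.2197,.0501],R);P=np.array(P)
gripper_to(.05,f_grip=60)
movep((P+.08*n).tolist(),E); st("above")
print(move_l(P.tolist(),feed=.1,max_force=15)); st("down")
gripper_to(0.0,f_grip=60); st("grip")
E
```

```text
above 4.66 [ 0.5141 -0.2304  0.1708] [ 0.6 -0.7  0.7] op 0.0501 gf 0.0
False
down 5.61 [ 0.5133 -0.2235  0.0907] [-0.1 -0.2 -0.1] op 0.0499 gf 0.0
grip 6.02 [ 0.5132 -0.2234  0.0908] [-0.9  0.8  5.8] op 0.0142 gf 61.2
```

Run:
```python
from plant import *
from h import *
def go(o,yaw,feed,mf=None):
    P,E=pose(o,Ro.from_euler("z",yaw)); return move_l(P,feed=feed,rotation=E,max_force=mf)
o=MK+[0,0,.059]
print(go(o,.646,.02,40)); st("level")
for y in np.linspace(.646,MY,5)[1:]:
    P,E=pose(o,Ro.from_euler("z",y)); movep(P,E); st(f"yaw {y:.2f}")
```

```text
False
level 6.63 [ 0.5119 -0.2203  0.0989] [-0.2  0.8 -4.7] op 0.0139 gf 60.1
yaw 0.51 6.89 [ 0.5119 -0.2209  0.0988] [ 0.1 -0.5 -3.8] op 0.0146 gf 60.1
yaw 0.38 7.15 [ 0.5119 -0.2209  0.0989] [ 0.7  0.2 -4. ] op 0.014 gf 60.1
yaw 0.25 7.41 [ 0.512  -0.2208  0.0989] [ 0.  -0.9 -4.6] op 0.0142 gf 60.1
yaw 0.12 7.67 [ 0.512  -0.2208  0.099 ] [ 0.5 -0.9 -4.2] op 0.0142 gf 60.1
```

No contact forces beyond the plate's weight. I'll lower it to the floor, let go and check.

Run:
```python
from plant import *
from h import *
P,E=pose(MK+[0,0,.043],Ro.from_euler("z",MY))
print(move_l(P,feed=.03,max_force=10)); st("floor")
gripper_to(.045); st("open"); hold(.3)
P2,_=pose(MK+[-.06,0,.30],Ro.from_euler("z",MY))
move_l([P[0],P[1],.16],feed=.15); movep(P2,E); hold(.3); st("up")
p,d,W=wristview("w2"); measure(p,d,W)
z=W[...,2];hsv=cv2.cvtColor(p,cv2.COLOR_RGB2HSV).astype(int)
b=(abs(hsv[...,0]-112)<12)&(hsv[...,1]>120)&(z>.1)&(z<.14)&(abs(W[...,0]-.512)<.08)&(abs(W[...,1]+.22)<.08)
print(rect(W[b]),np.median(z[b]))
```

```text
True
floor 8.14 [ 0.5118 -0.2204  0.0852] [0.2 0.9 5.2] op 0.0137 gf 61.2
open 8.54 [ 0.5105 -0.2197  0.0836] [ 0.6 -0.5  0.4] op 0.045 gf 0.0
up 10.58 [ 0.4518 -0.2205  0.3382] [-0.  -0.2  0.2] op 0.0449 gf 0.0
rail 1 4867 (array([ 505.1, -161. ]), array([169.5,  30.7]), 6.7) 0.08043645351464745
rail -1 4857 (array([ 519. , -280.3]), array([169.4,  30.2]), 6.8) 0.08038322602583681
handle 1283 (array([ 494.5, -217.4]), array([104.6, 103.8]), 4.7) [0.11418417 0.11624815 0.41763087]
plate 1966 n [-0.    -0.001  1.   ] c [ 0.5185 -0.2204  0.0544] std 0.0007922783225179445
(array([ 511.3, -220.2]), array([71.3, 15.3]), 6.6) 0.11617478212060739
```

View pics/w2.png

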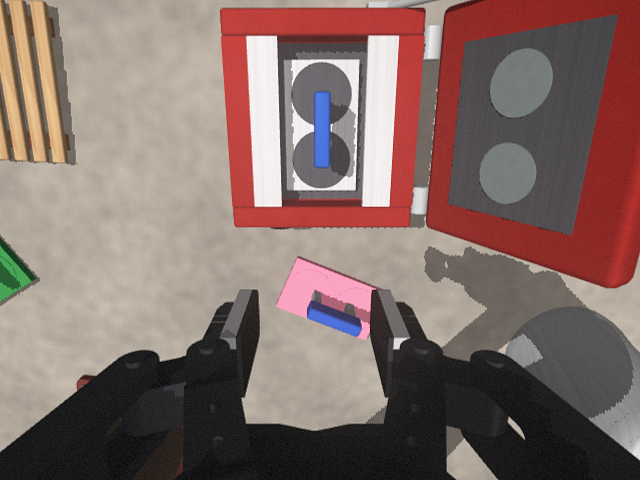

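The plate now lies square and flat: centred at (322,125) in the picture, even gaps to both rails, yaw 0.115, level normal. Next: regrasp, lift and carry.

Run:
```python
from plant import *
from h import *
R=Ro.from_euler("z",.1155);o=np.array([.5115,-.2205,.045])
P,E=pose(o,R)
movep([P[0],P[1],.16],E)
print(move_l(P,feed=.1,max_force=15)); gripper_to(0.,f_grip=70); st("grip")
up,_=pose(o+[0,0,.09],R)
s=move_l(up,feed=.06,max_force=25); st(f"lifted {s}")
if s: raise SystemExit
hold(.2)
t=np.array([.513,.187,.0])
Q,E2=pose(t+[0,0,.13],Ro.from_euler("z",.06))
move_l([Q[0],Q[1],up[2]],feed=.15,rotation=E2); st("over")
Q,_=pose(t+[0,0,.03],Ro.from_euler("z",.06)); move_l(Q,feed=.08)
Q,_=pose(t+[0,0,.010],Ro.from_euler("z",.06)); print(move_l(Q,feed=.02,max_force=8)); st("set")
p,d=get_image("top");cv2.imwrite("pics/set.png",p[200:340,180:320,::-1].repeat(4,0).repeat(4,1))
```

```text
False
grip 12.69 [ 0.512  -0.2203  0.0859] [-1.3  3.9  6. ] op 0.0136 gf 69.8
lifted False 14.34 [ 0.5112 -0.2203  0.1745] [-0.4 -0.5 -4.6] op 0.0133 gf 68.6
over 17.41 [0.5131 0.1866 0.175 ] [ 0.1  0.1 -4.3] op 0.0138 gf 68.6
True
set 19.6 [0.5127 0.1873 0.0549] [ 0.1 -0.   4.5] op 0.0138 gf 69.7
```

View pics/set.png

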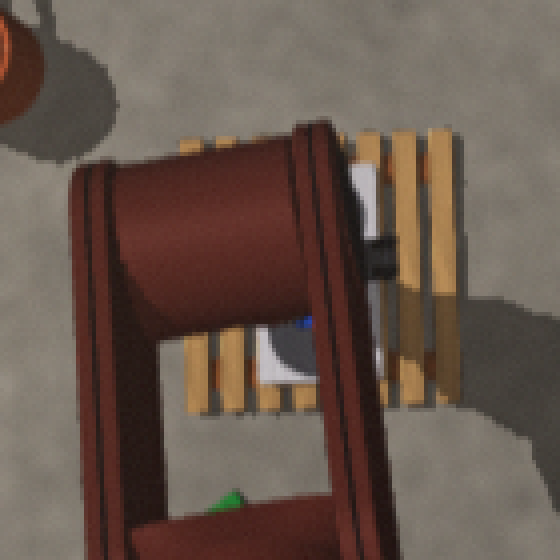

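The plate sits centred on the trivet under the arm, with a corner visible at about (262,383) in the crop. The TCP height of 0.055 matches contact with the trivet top. Now I'll release, retreat and verify.

Run:
```python
from plant import *
from h import *
gripper_to(.05); hold(.2); o=observe()["eef_pos"]
move_l([o[0],o[1],.2],feed=.12)
movep([.35,-.05,.35],[np.pi,0,.06]); hold(.5); st("away")
p,d=get_image("top");c=get_calibration("top");W=cloud(p,d,c["intrinsics"],c["world_from_camera"])
z=W[...,2];hsv=cv2.cvtColor(p,cv2.COLOR_RGB2HSV).astype(int)
roi=(abs(W[...,0]-.513)<.11)&(abs(W[...,1]-.187)<.11)
k=roi&(z>.008)&(z<.06);print("trivet",rect(W[k]))
k=roi&(hsv[...,1]<60)&(z>.019)&(z<.03);X=W[k];cc=X.mean(0);print("plate",len(X),rect(X),np.median(X[:,2]),np.linalg.svd(X-cc,full_matrices=False)[2][2].round(3))
cv2.imwrite("pics/end.png",p[:,:,::-1])
```

```text
away 23.39 [ 0.3501 -0.0499  0.3499] [0.7 0.2 0.8] op 0.0503 gf 0.0
trivet (array([508.5, 187.9]), array([202.1, 215.7]), 0.0)
plate 1343 (array([509.5, 187.6]), array([141.2,  81.2]), 3.5) 0.025085112358659734 [0.002 0.    1.   ]
```

View pics/end.png

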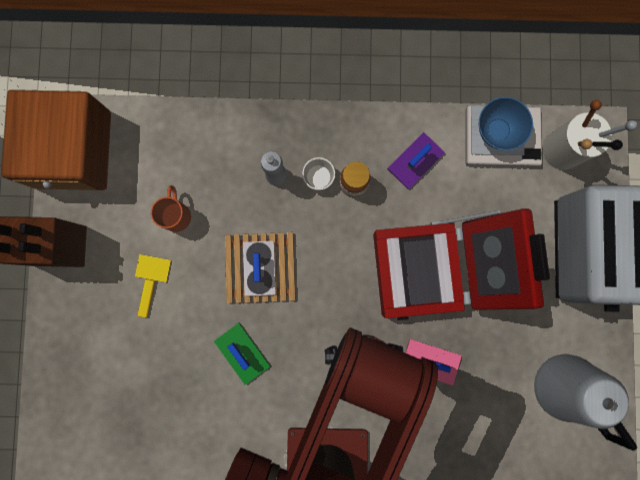

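The plate lies flat on the middle of the trivet at (260,268), with the trivet and everything else where they were.

```bash
python3 -c "
from plant import *
print(job_done())"
```

```text
the job is handed in; nothing more can be done
None
```

The plate was turned square and flat in the well, lifted out between the rails, set down flat about 4 mm from the trivet's centre and released; I handed the job in at about 23 s of the 48 s, and no verdict was returned.

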